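# Flip the length stop down and set a batten against it

## Robot

A 6-joint arm with a two-finger parallel gripper is mounted at the origin on the work surface; the furniture and walls round the work are solid. World frame = base frame: x ahead of the robot, y to its left, z up, the work surface at z = 0. Lengths are in m, angles in rad, forces in N, time in s.
With the tool pointing down it reaches from about 0.3 to 0.75 m from the base axis. Payload 8.5 kg.
Tool frame: the origin (TCP) lies on the centre line of the jaws, within the pads' length; the fingertips stand 11 mm ahead of it and the grasp point (between the pads) lies 8 mm behind it; z points along the fingers, x is the direction in which the jaws open and shut, and the axes are right-handed (so a half turn about z gives the same grasp; the last joint's range is limited). The gripper opens to 85 mm and grips with 20 to 120 N. Pads are 22 mm wide; open, the fingers measure 114 mm over their backs; the gripper's body (76 mm by 85 mm) begins 54 mm behind the grasp point. The pads swing forward as they close: fully open they stand 13 mm farther back than shut.
Start: joints at [1.047, 0.381, 1.297, -0, 1.464, -0.215], TCP at [0.167, 0.524, 0.242] pointing down, gripper open.
Joint ranges: [-3.11, 3.11], [-0.89, 2.33], [0.22, 2.48], [-1.42, 4.56], [0.17, 2.85], [-2.88, 2.88]. Speed limits (rad/s): [2.39, 2.39, 3.14, 3.14, 3.14, 3.14].

## Interface

Orientations are given as a unit quaternion [w, x, y, z].
In Python, from workcell import monitor, cams, arm gives the robot as it stands.
- The arm moves only by the tool carry_out, never from a script. Its argument "moves" is a list of rows, each a list of 4 numbers: the shift along the tool's x, y, z in mm, then the turn about the tool's z in degrees. A call has 1 to 20 rows; each row is the pose to reach, as a shift and turn from the pose commanded when the call began, along the tool's axes at that moment; what a row does not reach only later rows make up. A row lasts 1/12 s, in which the tool goes at most 41.7 mm and 7.16 degrees, less where a joint would pass 70% of its speed; a pose out of reach is approached as far as the arm can. A call with a gripper value outside its range is refused whole. "claw" is the finger opening in mm, from 0 to 85.4, set as the call begins (left out, the last holds). The fingers move at their own pace and stop on an object; "newtons" is the grip in N (left out, the last holds). Time passes only in rows, so rows that repeat a pose let the fingers close. It gives the time, the measured TCP pose, the force and the opening at its end, in the units of the state.
- monitor.observe(): the state, without advancing time (a new reading comes with each control period).
- cams.camera(name): name is "side" or "top"; returns the picture (480x640x3 uint8, red, green, blue); there is no depth.
- cams.camera_model(name): a dict with "fx", "fy", "cx", "cy" (pixels), "extrinsics" (4x4, takes a point from world to camera coordinates). Camera axes: x right, y down, z forward; pixel columns grow to the right and rows downward; lengths in m; the calibration is good to about 2 mm. A picture is of the moment at which its call begins. camera_model takes no time and is no camera call.
- arm.sign_off(): hands the job in, once; it reports no verdict.
The state is a dict: "time_s": time; "q": joint angles; "joint_vel": joint speeds; "tau": joint torques, N m; "position": TCP position; "tool_rot": TCP orientation; "contact_force": force on the tool from outside, world axes, zero at the start; "ft_torque": the same for the moment, N m; "gripper_width": opening from 0.0 (shut) to 1.0 (fully open).
Only numpy, scipy, OpenCV 4.12 (cv2) and the standard library are available. Lean on these libraries where they do the work, as an engineer would, in place of code of your own. Each camera call takes 0.05 s, during which the arm holds its last target.

## Task

Flip the red stop flag of the cutting jig fully down, then push the wooden batten square against the fence and along it until its left end bears firmly but gently on the stop's adjusting screw, ready for sawing. Only a light push, because a hard one shifts the stop; leave the batten flat, flush with the fence and touching the screw, with the flag still down, and leave the things around alone.

Things in the scene. Friction and masses are not known exactly. Their poses are not given: they have to be found in the camera images.
- jig: Fixed cutting jig: plywood base 120 x 460 mm, 18 mm thick, wooden fence along its far side. Origin on the table under the base. x points to the fence, y along it towards the stop (robot's left), z up. Base from x = -62 to +58 mm, y = -230 to +230 mm; its near side is open. Fence 16 mm thick, face towards the batten at x = +38 mm, top 51 mm above the table.
- stop: Aluminium stop carriage, 54 mm along the fence, 30 mm across, fixed on the fence at a spot that differs each time; axes parallel to the jig's. Origin on the flag's hinge axis, mid-length, 62 mm above the table, 8 mm behind the fence face; its top is 10 mm higher. It counts as shifted if the batten presses on the flag with over 15 N.
- flag (a joint): Angle (rad) of the red L-shaped stop flag about the hinge along the jig's y: 0 = fully down, on its rest, in the batten's path; 1.85 = fully up and back; starts at 1.2 to 1.75. Stiff hinge (0.06 N m): it stays where it is left. Push its raised arm over from behind, towards the robot (just above the carriage), then press the lowered arm down about 35 mm from the hinge axis, onto its rest; pressing straight down on the raised flag jams.
- flag_corner (a point): Outer upper corner of the flag's arm; turns with the flag. Flag down: 48 mm from the hinge axis towards the robot, 6 mm above it. The flag is 14 mm thick along the jig's y, centred on the stop's origin. Down, the arm's level top is 6 mm above the hinge axis, and the blade (18 to 48 mm from the axis) hangs to 4 mm above the base.
- flag_screw (a point): Point in the flag's middle plane on the axis of its adjusting screw; turns with the flag. Flag down, the screw's brass tip stands 12.5 to 34.5 mm out from here towards the batten (jig's -y), 15 mm above the base. How far is not measured: feel for it. The tip is sprung, giving 2 mm at under 0.5 N, then solid; friction then holds the batten on it.
- batten: Loose wooden batten 45 (x) x 200 (y) x 28 mm high, 0.23 to 0.37 kg. Origin: centre of its underside; its +y end faces the stop. Starts on the base in front of the fence, slightly askew, 48 to 170 mm short of the flag. Flush with the fence, its centre is at x = 15.5 mm in the jig's frame. Home means 4 to 12 N on the screw, beyond 1 to 4 N of sliding friction.
- seed_jar: Glass seed jar with red lid, 52 mm across, 69 mm high, standing on the table; bystander. Origin under its centre.
- tape_roll: Roll of masking tape, 104 mm across, 25 mm high, lying on the table; bystander. Origin under its centre.
- terracotta_pot: Small terracotta pot, 68 mm across, 58 mm high; bystander. Origin under its centre.
- pencil: Yellow pencil, 166 mm long, lying on the table; bystander. Origin at its middle.

How it is judged:
By the outcome, as a careful person would: the job done as asked, in the order asked, and still so for the second after the job is handed in, with the robot touching nothing.
It also fails if it takes over 61 s, if anything falls off the work surface, if the arm or the gripper's body presses on something with over 40 N, if the wrist force passes 120 N, or if a joint passes its speed limit or range.

## Working session

There is one attempt and no reset: what is moved stays moved. The work goes in short steps, Python scripts to look and compute and a tool call to move; the robot and the scene stay as the last step left them, time stands still between calls to the robot, and variables do not carry over. Pictures are saved under pics/ and viewed, and the job is handed in when it is done.

Besides the shell and the picture viewer there is one more tool, called after ">>>" as name([rows], argument=value, ...), one row to a line, values as JSON. carry_out: Moves the arm, as the interface text tells. Its arguments: {"type":"object","properties":{"moves":{"type":"array","items":{"type":"array","items":{"type":"number"}}},"claw":{"type":"number"},"newtons":{"type":"number"}},"required":["moves"]}

```bash
ls; mkdir -p pics; python3 - <<'E'
from workcell import monitor,cams,arm
import cv2
s=monitor.observe();print({k:s[k] for k in('time_s','position','tool_rot','contact_force','gripper_width')})
for n in('side','top'):
    im=cams.camera(n);cv2.imwrite(f'pics/{n}0.png',im[:,:,::-1]);m=cams.camera_model(n);print(n,m)
E
```

```text
pics
{'time_s': 0.0, 'position': array([0.16699269, 0.52373447, 0.24169266]), 'tool_rot': array([ 2.96817245e-04,  8.07433533e-01,  5.89958074e-01, -6.87226268e-04]), 'contact_force': array([-0.55717224, -0.28911204, -0.34178168]), 'gripper_width': 1.0008913851827206}
side {'fx': 518.4387906454626, 'fy': 518.4387906454626, 'cx': 325.8215336889253, 'cy': 247.4874283838977, 'extrinsics': array([[-0.99802432, -0.06270918,  0.00387506,  0.36477136],
       [-0.03453546,  0.49602216, -0.8676228 ,  0.09091463],
       [ 0.0524858 , -0.86604248, -0.49720787,  1.27854726],
       [ 0.        ,  0.        ,  0.        ,  1.        ]])}
top {'fx': 616.7160291342605, 'fy': 616.7160291342605, 'cx': 312.76663555736275, 'cy': 230.55874095116553, 'extrinsics': array([[ 8.83165916e-02, -9.96092398e-01, -3.37419053e-04,
         7.89617595e-04],
       [-9.74892282e-01, -8.63673992e-02, -2.05245490e-01,
         3.92542026e-01],
       [ 2.04414330e-01,  1.84555293e-02, -9.78710465e-01,
         1.46258653e+00],
       [ 0.00000000e+00,  0.00000000e+00,  0.00000000e+00,
         1.00000000e+00]])}
```

View pics/side0.png

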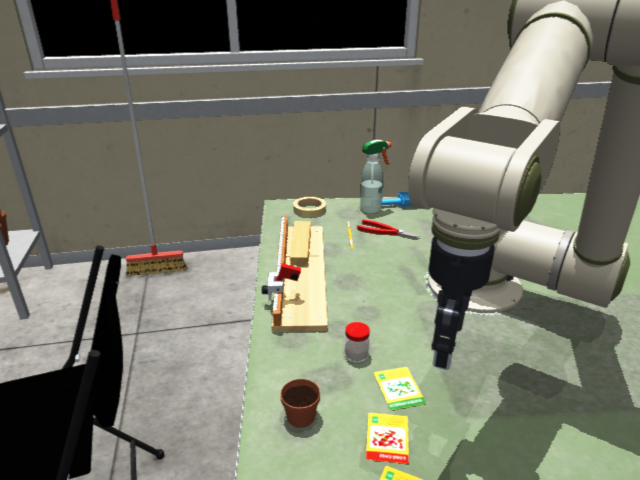

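View pics/top0.png

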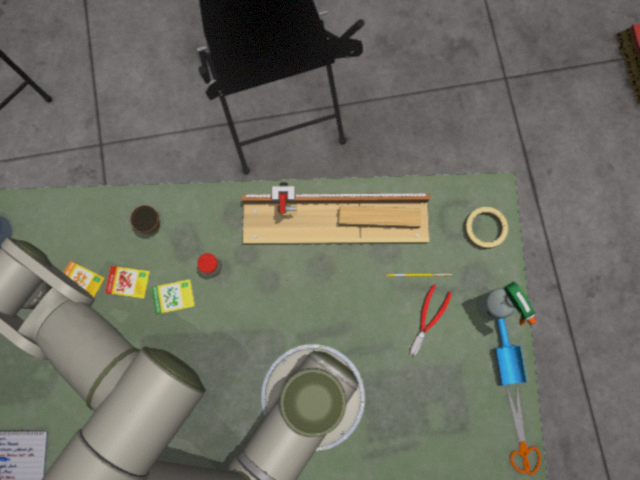

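```bash
python3 - <<'E'
import cv2
a=cv2.imread('pics/top0.png')[175:255,235:435];cv2.imwrite('pics/t0c.png',cv2.resize(a,None,fx=4,fy=4,interpolation=cv2.INTER_CUBIC))
a=cv2.imread('pics/side0.png')[205:340,250:345];cv2.imwrite('pics/s0c.png',cv2.resize(a,None,fx=4.4,fy=4.4,interpolation=cv2.INTER_CUBIC))
E
```

```text
(no output)
```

View pics/t0c.png

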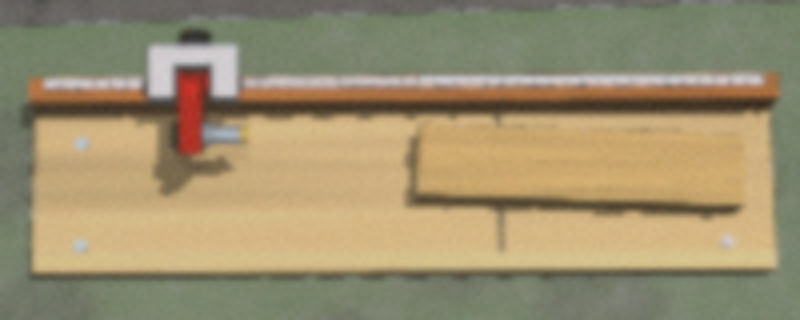

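View pics/s0c.png

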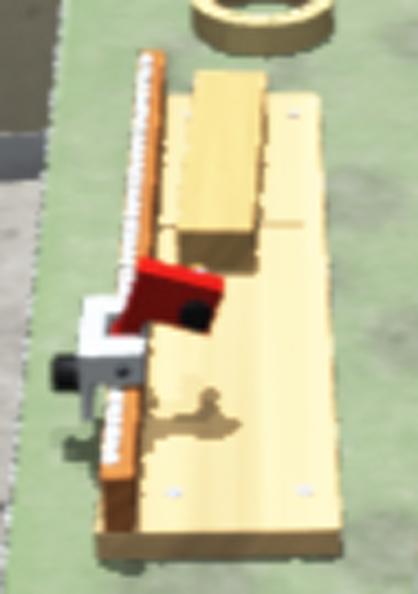

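```bash
cat > h.py <<'E'
import numpy as np
from workcell import monitor,cams,arm
M={n:cams.camera_model(n) for n in('side','top')}
def proj(n,P):
    m=M[n];p=np.atleast_2d(P);E=m['extrinsics'];c=p@E[:3,:3].T+E[:3,3]
    return np.c_[m['fx']*c[:,0]/c[:,2]+m['cx'],m['fy']*c[:,1]/c[:,2]+m['cy']]
def unproj(n,uv,z):
    m=M[n];E=m['extrinsics'];R=E[:3,:3];C=-R.T@E[:3,3]
    d=R.T@np.array([(uv[0]-m['cx'])/m['fx'],(uv[1]-m['cy'])/m['fy'],1]);return C+d*(z-C[2])/d[2]
def tc(u,v):return (235+(u+.5)/4-.5,175+(v+.5)/4-.5)
def sc(u,v):return (250+(u+.5)/4.4-.5,205+(v+.5)/4.4-.5)
def jw(pose,p):
    x,y,t=pose;p=np.atleast_2d(p);c,s=np.cos(t),np.sin(t)
    return np.c_[x+c*p[:,0]-s*p[:,1],y+s*p[:,0]+c*p[:,1],p[:,2]]
E
python3 - <<'E'
from h import *
from scipy.optimize import least_squares
for n in M: E=M[n]['extrinsics'];print(n,-E[:3,:3].T@E[:3,3])
obs=[('top',tc(32,272),(-.062,.23,.009)),('top',tc(776,269),(-.062,-.23,.009)),('top',tc(30,79),(.054,.23,.051)),('top',tc(777,74),(.054,-.23,.051)),
('side',sc(342,533),(-.062,.23,.018)),('side',sc(97,533),(.058,.23,.018)),('side',sc(320,94),(-.062,-.23,.018)),('side',sc(165,52),(.038,-.23,.051)),('side',sc(137,467),(.038,.23,.051))]
def f(p):
    return np.concatenate([ (proj(n,jw(p,q))[0]-uv) for n,uv,q in obs])
r=least_squares(f,[.5,0,0.],loss='soft_l1');print(r.x,np.round(r.fun.reshape(-1,2),2))
p=r.x
for k,uv in dict(stopL=tc(147,42),stopR=tc(240,42),stopfrontL=tc(147,100),stopFR=tc(240,100)).items(): print(k,unproj('top',uv,.072))
def inv(w):
    c,s=np.cos(p[2]),np.sin(p[2]);d=w[:2]-p[:2];return np.round([1e3*(c*d[0]+s*d[1]),1e3*(-s*d[0]+c*d[1])],1)
for k,uv,z in [('stL',tc(147,44),.072),('stR',tc(240,44),.072),('stFL',tc(147,99),.072),('stFR',tc(240,99),.072),('bFL',tc(418,124),.046),('bNL',tc(416,195),.046),('bNR',tc(742,206),.046),('bFR',tc(744,134),.046)]:print(k,inv(unproj('top',uv,z)))
E
```

```text
side [0.3000849  1.08505508 0.71316985]
top [0.08364281 0.00769656 1.51201649]
[ 0.43241958 -0.01724018  0.09525208] [[ 0.19  1.19]
 [-0.3   0.68]
 [-0.44 -0.25]
 [ 0.44 -0.25]
 [ 0.25 -1.01]
 [-0.28 -0.04]
 [-0.35 -0.25]
 [ 0.07 -0.51]
 [-0.59  2.36]]
stopL [0.48760775 0.14469733 0.072     ]
stopR [0.49257818 0.0885756  0.072     ]
stopfrontL [0.45151036 0.14099504 0.072     ]
stopFR [0.45645649 0.08515302 0.072     ]
stL [ 69.1 155.9]
stR [68.7 99.6]
stFL [ 34.7 155.7]
stFR [34.3 99.6]
bFL [24.6 -8.6]
bNL [-20.   -6.7]
bNR [ -28.2 -204.8]
bFR [  16.9 -208. ]
```

```bash
cat >> h.py <<'E'
P=np.array([0.43241958,-0.01724018,0.09525208]); SY=.1277
from scipy.spatial.transform import Rotation as Ro
def rot(s):
    w,x,y,z=s['tool_rot'];return Ro.from_quat([x,y,z,w]).as_matrix()
def state():
    s=monitor.observe();R=rot(s);c,sn=np.cos(P[2]),np.sin(P[2]);d=s['position'][:2]-P[:2]
    J=np.array([[c,sn,0],[-sn,c,0],[0,0,1]])
    print('t',round(s['time_s'],2),'jig mm',np.round(1e3*np.r_[J[:2,:2]@d,s['position'][2]],1),'tool x deg in jig y',round(np.degrees(np.arctan2(R[1,0],R[0,0])-P[2])-90,2),'tilt',np.round(R[:2,2],4),'F jig',np.round(J@s['contact_force'],2),'w',round(s['gripper_width'],3))
    return s
def togo(jx,jy,z):
    s=monitor.observe();R=rot(s);print('delta tool mm',np.round(1e3*R.T@(jw(P,[jx/1e3,jy/1e3,z/1e3])[0]-s['position']),1))
E
python3 - <<'E'
from h import *
from scipy.optimize import least_squares
# flag: corner points at +y face (y=SY+.007)
def fp(a,lx,lz,y): # local x is toward robot positive
    return (.046-lx*np.cos(a)+lz*np.sin(a), y, .062+lx*np.sin(a)+lz*np.cos(a))
obs=[('side',sc(137,258),.048,.006,0),('side',sc(222,280),.048,-.040,0.),('side',sc(212,332),.018,-.040,.007)]
for a in np.arange(1.1,1.8,.1):
    print(round(a,1),[np.round(np.array(proj(n,jw(P,fp(a,lx,lz,SY+dy)))[0])-uv,1) for n,uv,lx,lz,dy in obs], np.round(proj('top',jw(P,fp(a,.048,-.04,SY)))[0],1))
print(tc(191,152))
state();togo(82,127.7,130)
E
```

```text
1.1 [array([4.2, 1.4]), array([3.5, 4. ]), array([-0.,  4.])] [282.6 216.5]
1.2 [array([2.1, 0.8]), array([2.3, 1.9]), array([-0.1,  2.3])] [282.5 214.9]
1.3 [array([-0. ,  0.5]), array([ 0.7, -0.1]), array([-0.3,  0.7])] [282.4 213. ]
1.4 [array([-2.2,  0.4]), array([-1. , -1.9]), array([-0.8, -0.9])] [282.3 210.9]
1.5 [array([-4.4,  0.4]), array([-3. , -3.6]), array([-1.4, -2.4])] [282.2 208.7]
1.6 [array([-6.6,  0.6]), array([-5.1, -5.2]), array([-2.2, -3.9])] [282.2 206.3]
1.7 [array([-8.7,  1. ]), array([-7.5, -6.5]), array([-3.2, -5.4])] [282.1 203.8]
(282.375, 212.625)
t 0.1 jig mm [-212.7  563.8  241.8] tool x deg in jig y -23.15 tilt [-0.0007 -0.0011] F jig [-0.57  0.49  0.13] w 0.999
delta tool mm [-285.   442.5  112. ]
```

>>> carry_out([
  [-20,30,5,-7],
  [-40,62,10,-14],
  [-61,95,15,-21],
  [-82,127,20,-23.1],
  [-103,160,25,-23.1],
  [-124,193,30,-23.1],
  [-145,226,35,-23.1],
  [-166,259,40,-23.1],
  [-187,292,45,-23.1],
  [-208,325,50,-23.1],
  [-229,358,55,-23.1],
  [-250,391,60,-23.1],
  [-271,420,66,-23.1],
  [-285,442.5,72,-23.1],
  [-285,442.5,72,-23.1],
  [-285,442.5,100,-23.1],
  [-285,442.5,112,-23.1],
  [-285,442.5,112,-23.1],
], claw=0)

```text
time_s: 1.6
position: [0.5005, 0.1181, 0.1279]
tool_rot: [-0.002, 0.673, 0.74, -0.002]
contact_force: [-1.3, -0.1, -0.8]
gripper_width: -0.004
```

```bash
python3 - <<'E'
from h import *
import cv2
s=state();togo(82,127.7,90)
a=cams.camera('side')[170:345,230:400];cv2.imwrite('pics/s1.png',cv2.resize(a,None,fx=3.4,fy=3.4,interpolation=cv2.INTER_CUBIC)[:,:,::-1])
E
```

```text
t 1.6 jig mm [ 80.6 128.3 127.9] tool x deg in jig y -0.06 tilt [-0.0057  0.    ] F jig [-1.32  0.05 -0.77] w -0.004
delta tool mm [-0.6  1.6 37.9]
```

View pics/s1.png

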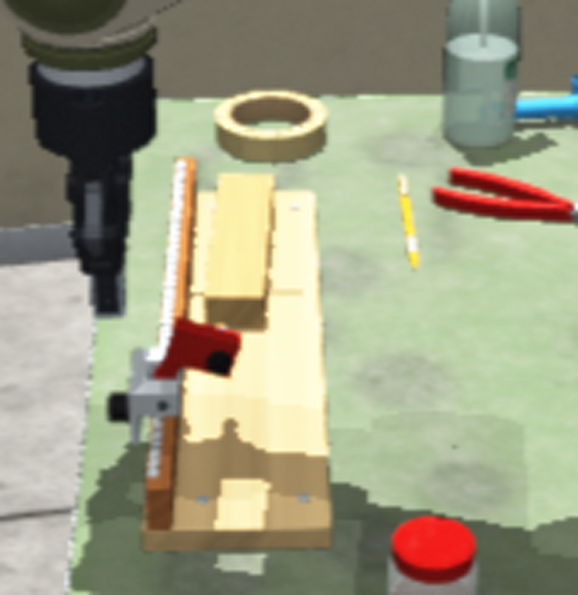

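Side view: the shut fingers (tip at crop 108,312) hang behind the carriage (150,390), clear of the raised flag (200,345). Now down behind it.

>>> carry_out([
  [0,1,15,0],
  [0,1,30,0],
  [0,1,37,0],
  [0,1,37,0],
  [0,1,37,0],
])

```text
time_s: 2.07
position: [0.5033, 0.1183, 0.0941]
tool_rot: [0.0, 0.673, 0.74, 0.0]
contact_force: [-0.2, -0.2, 0.2]
gripper_width: 0.003
```

```bash
python3 - <<'E'
from h import *
s=state();togo(46-20,127.7,90)
E
```

```text
t 2.07 jig mm [ 83.5 128.1  94.1] tool x deg in jig y -0.03 tilt [ 0.0007 -0.    ] F jig [-0.17 -0.16  0.2 ] w 0.003
delta tool mm [ -0.5 -57.5   4. ]
```

>>> carry_out([
  [0,-6,2,0],
  [0,-12,3,0],
  [0,-18,3,0],
  [0,-24,3,0],
  [0,-30,3,0],
  [0,-36,3,0],
  [0,-42,3,0],
  [0,-48,3,0],
  [0,-53,3,0],
  [0,-58,3,0],
  [0,-61,3,0],
  [0,-61,3,0],
])

```text
time_s: 3.07
position: [0.4415, 0.1123, 0.0903]
tool_rot: [-0.0, 0.673, 0.74, -0.0]
contact_force: [-0.0, -0.4, 0.7]
gripper_width: 0.004
```

```bash
python3 - <<'E'
from h import *
import cv2
s=state();togo(46-35,127.7,90)
a=cams.camera('side')[170:345,230:400];cv2.imwrite('pics/s2.png',cv2.resize(a,None,fx=3.4,fy=3.4,interpolation=cv2.INTER_CUBIC)[:,:,::-1])
E
```

```text
t 3.07 jig mm [ 21.4 128.1  90.3] tool x deg in jig y -0.05 tilt [-0.001 -0.   ] F jig [-0.06 -0.41  0.71] w 0.004
delta tool mm [ -0.4 -10.4   0.3]
```

View pics/s2.png

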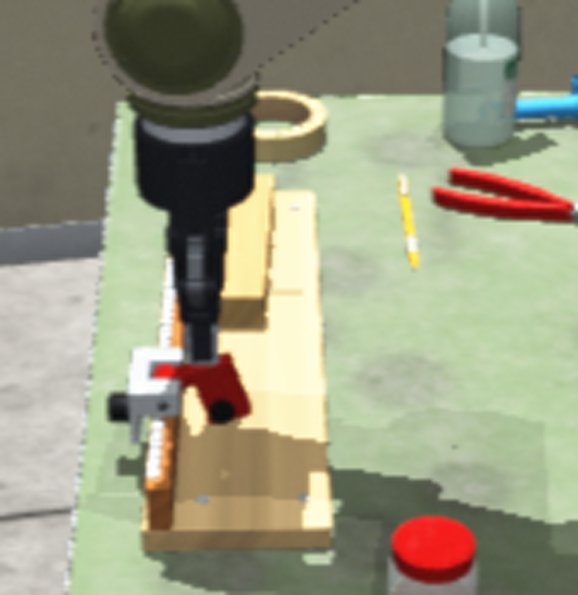

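The flag is nearly down (arm at crop 235,370, tilted about 0.3 rad). I will move over the 35 mm point and press.

>>> carry_out([
  [0,-5,-1,0],
  [0,-10.5,0,0],
  [0,-10.5,3,0],
  [0,-10.5,6,0],
  [0,-10.5,9,0],
  [0,-10.5,10.5,0],
  [0,-10.5,10.5,0],
])

```text
time_s: 3.7
position: [0.4319, 0.1113, 0.0793]
tool_rot: [-0.0, 0.673, 0.74, -0.0]
contact_force: [0.3, -0.2, 0.2]
gripper_width: 0.001
```

```bash
python3 - <<'E'
from h import *
state()
E
```

```text
t 3.7 jig mm [ 11.7 128.   79.3] tool x deg in jig y -0.05 tilt [-0.0008  0.0001] F jig [ 0.33 -0.24  0.19] w 0.001
```

>>> carry_out([
  [0,0,0.7,0],
  [0,0,1.4,0],
  [0,0,1.4,0],
  [0,0,1.4,0],
])

```text
time_s: 4.03
position: [0.432, 0.1113, 0.0789]
tool_rot: [0.0, 0.673, 0.74, 0.0]
contact_force: [-2.6, -0.2, 6.8]
gripper_width: -0.0
```

```bash
python3 - <<'E'
from h import *
state()
E
```

```text
t 4.03 jig mm [ 11.9 128.   78.9] tool x deg in jig y -0.05 tilt [ 0.0006 -0.0001] F jig [-2.65  0.09  6.81] w -0.0
```

>>> carry_out([
  [0,0,0.8,0],
  [0,0,0.8,0],
  [0,0,0.8,0],
])

```text
time_s: 4.28
position: [0.4321, 0.1113, 0.0787]
tool_rot: [0.0, 0.673, 0.74, 0.0]
contact_force: [-5.2, -0.7, 16.4]
gripper_width: 0.001
```

>>> carry_out([
  [0,0,-10,0],
  [0,0,-30,0],
  [0,-20,-60,0],
  [0,-20,-60,0],
])

```text
time_s: 4.62
position: [0.4115, 0.1096, 0.1412]
tool_rot: [0.002, 0.673, 0.74, 0.002]
contact_force: [1.5, 1.0, 0.4]
gripper_width: 0.001
```

```bash
python3 - <<'E'
from h import *
import cv2
state();togo(-60,-109,130)
a=cams.camera('side')[205:340,250:345];cv2.imwrite('pics/s3.png',cv2.resize(a,None,fx=4.4,fy=4.4,interpolation=cv2.INTER_CUBIC)[:,:,::-1])
for lx,lz,dy in[(.048,.006,.007),(.048,-.04,.007),(.018,-.04,.007)]:
  q=proj('side',jw(P,(.046-lx,SY+dy,.062+lz)))[0];print((q-[250,205])*4.4)
E
```

```text
t 4.62 jig mm [ -8.7 128.2 141.2] tool x deg in jig y -0.02 tilt [ 0.0051 -0.0001] F jig [1.6  0.88 0.45] w 0.001
delta tool mm [-237.2  -51.3   11.1]
[218.00826078 334.42270482]
[219.89087832 408.18681572]
[162.21113573 409.09255526]
```

View pics/s3.png

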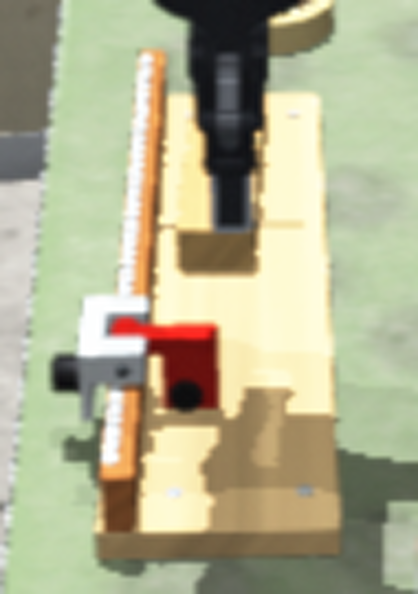

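Flag down: its edges at crop (218,330)–(218,408) match the predicted down-position. Now to the batten's near side, jaws open.

>>> carry_out([
  [-30,-10,0,0],
  [-70,-20,0,0],
  [-110,-35,0,0],
  [-150,-45,0,0],
  [-190,-52,0,0],
  [-220,-52,10,0],
  [-236,-52,40,0],
  [-236,-52,70,0],
  [-236,-52,80,0],
  [-236,-52,80,0],
], claw=85)

```text
time_s: 5.5
position: [0.3814, -0.1302, 0.055]
tool_rot: [-0.003, 0.673, 0.739, -0.0]
contact_force: [0.3, 0.6, -0.1]
gripper_width: 0.992
```

```bash
python3 - <<'E'
from h import *
import cv2
state();togo(-60,-107,30)
a=cams.camera('side')[170:340,250:370];cv2.imwrite('pics/s4.png',cv2.resize(a,None,fx=4.4,fy=3.5*4.4/3.5,interpolation=cv2.INTER_CUBIC)[:590,:,::-1])
for y in(-60,-45):
 for z in (.05,.06,.07,.08):
  q=proj('side',jw(P,(-.060,(-107+52)/1e3,z)))[0];
  if y==-60:print(z,(q-[250,170])*4.4)
E
```

```text
t 5.5 jig mm [ -61.6 -107.5   55. ] tool x deg in jig y -0.12 tilt [-0.0048  0.0034] F jig [ 0.34  0.61 -0.11] w 0.992
delta tool mm [ 0.4  1.7 25. ]
0.05 [321.129885   334.04105079]
0.06 [321.14958751 319.19949651]
0.07 [321.16943722 304.24704708]
0.08 [321.18943582 289.18245494]
```

View pics/s4.png

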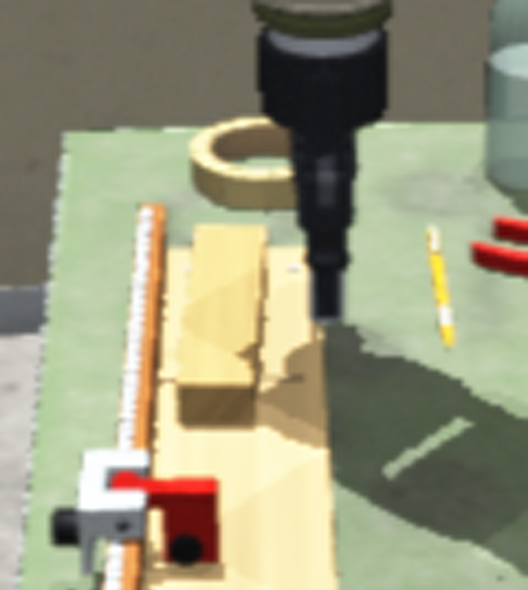

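Tip row ≈322 at crop x≈327 → tip about 3 mm above the TCP height when open, as expected. Descend and push toward the fence.

>>> carry_out([
  [0,1,12,0],
  [0,1,24,0],
  [0,1,29,0],
  [0,1,29,0],
  [0,5,29,0],
  [0,10,29,0],
  [0,15,29,0],
  [0,20,29,0],
  [0,24,29,0],
  [0,27,29,0],
  [0,30,29,0],
  [0,33,29,0],
  [0,36,29,0],
  [0,38,29,0],
  [0,39,29,0],
  [0,40,29,0],
  [0,40,29,0],
])

```text
time_s: 6.97
position: [0.4224, -0.1266, 0.0286]
tool_rot: [0.0, 0.673, 0.74, 0.0]
contact_force: [-0.5, -0.7, -0.1]
gripper_width: 1.0
```

```bash
python3 - <<'E'
from h import *
state();togo(-18,-107,26)
E
```

```text
t 6.97 jig mm [ -20.3 -107.9   28.6] tool x deg in jig y -0.05 tilt [0.0001 0.0001] F jig [-0.57 -0.66 -0.12] w 1.0
delta tool mm [0.9 2.3 2.6]
```

>>> carry_out([
  [0,0.7,0,0],
  [0,1.4,0,0],
  [0,2.1,0,0],
  [0,2.1,0,0],
])

```text
time_s: 7.3
position: [0.4245, -0.1264, 0.0286]
tool_rot: [0.0, 0.673, 0.74, 0.0]
contact_force: [-0.5, -0.1, 0.2]
gripper_width: 0.997
```

>>> carry_out([
  [0,0.5,0,0],
  [0,1,0,0],
  [0,1,0,0],
])

```text
time_s: 7.55
position: [0.4255, -0.1263, 0.0286]
tool_rot: [0.0, 0.673, 0.74, 0.0]
contact_force: [0.2, 1.2, -1.1]
gripper_width: 0.997
```

```bash
python3 - <<'E'
from h import *
import cv2
state()
a=cams.camera('top')[175:255,235:435];cv2.imwrite('pics/t5.png',cv2.resize(a,None,fx=4,fy=4,interpolation=cv2.INTER_CUBIC)[:,:,::-1])
E
```

```text
t 7.55 jig mm [ -17.3 -107.9   28.6] tool x deg in jig y -0.05 tilt [ 0.0001 -0.    ] F jig [ 0.34  1.13 -1.07] w 0.997
```

View pics/t5.png

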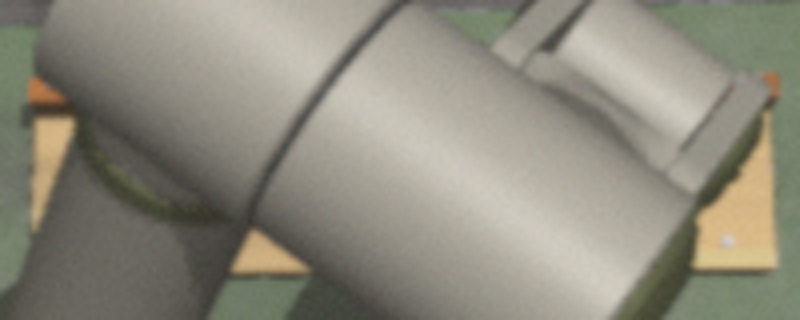

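Top view is blocked by the arm; the side camera should show the gap.

```bash
python3 - <<'E'
from h import *
import cv2
a=cams.camera('side')[200:330,255:345];cv2.imwrite('pics/s6.png',cv2.resize(a,None,fx=4.5,fy=4.5,interpolation=cv2.INTER_CUBIC)[:,:,::-1])
E
```

```text
(no output)
```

View pics/s6.png

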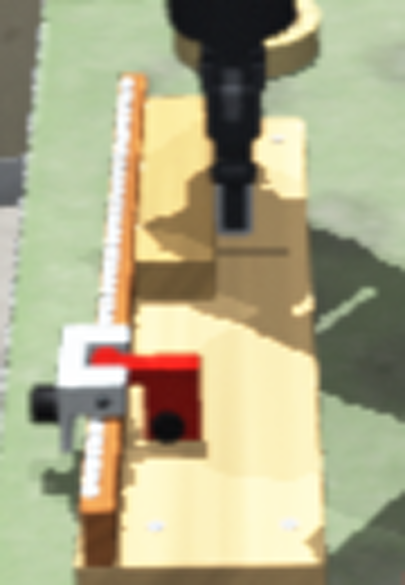

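Batten's left edge (crop 135,265) now looks almost against the fence; finger at its near face (215,215). Continue feeling.

>>> carry_out([
  [0,0.5,0,0],
  [0,1,0,0],
  [0,1,0,0],
])

```text
time_s: 7.9
position: [0.4261, -0.1263, 0.0286]
tool_rot: [-0.0, 0.673, 0.74, -0.0]
contact_force: [-3.7, -1.3, 2.0]
gripper_width: 0.999
```

>>> carry_out([
  [0,0.4,0,0],
  [0,0.8,0,0],
  [0,0.8,0,0],
])

```text
time_s: 8.15
position: [0.4261, -0.1263, 0.0286]
tool_rot: [-0.001, 0.673, 0.74, -0.001]
contact_force: [-9.2, -4.4, 4.2]
gripper_width: 1.001
```

>>> carry_out([
  [0,-4,0,0],
  [0,-12,0,0],
  [0,-12,-30,0],
  [0,-12,-60,0],
  [-40,-2,-70,0],
  [-80,10,-70,0],
  [-120,25,-70,0],
  [-140,34,-70,0],
  [-140,34,-70,0],
], claw=0)

```text
time_s: 8.9
position: [0.4758, -0.2668, 0.0986]
tool_rot: [0.002, 0.674, 0.739, 0.0]
contact_force: [-1.9, 1.2, -0.4]
gripper_width: 0.0
```

```bash
python3 - <<'E'
from h import *
import cv2
state();togo(17,-247,37)
im=cams.camera('top');a=im[175:255,235:435];cv2.imwrite('pics/t7.png',cv2.resize(a,None,fx=4,fy=4,interpolation=cv2.INTER_CUBIC)[:,:,::-1])
w=unproj('top',(487,228),.02);print(w)
E
```

```text
t 8.9 jig mm [  19.4 -252.5   98.6] tool x deg in jig y -0.22 tilt [ 0.0031 -0.0027] F jig [-1.76  1.34 -0.38] w 0.0
delta tool mm [ 5.7 -2.6 61.5]
[ 0.43974517 -0.39293952  0.02      ]
```

View pics/t7.png

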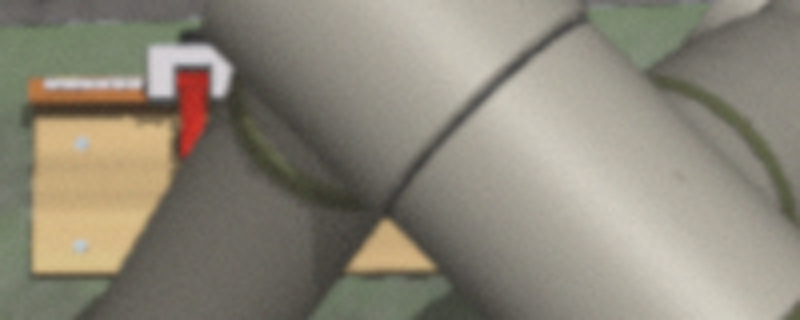

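Arm again blocks the view; the tape roll's edge (y≈−0.34) stays 60 mm from the fingers. Descend behind the batten's end and push.

>>> carry_out([
  [3,-2,30,0],
  [5,-2.5,55,0],
  [5,-2.5,61,0],
  [5,-2.5,61,0],
  [5,-2.5,61,0],
])

```text
time_s: 9.37
position: [0.4714, -0.2574, 0.0384]
tool_rot: [0.0, 0.673, 0.74, 0.0]
contact_force: [0.6, 0.2, 0.4]
gripper_width: 0.001
```

```bash
python3 - <<'E'
from h import *
state();togo(17,-247,37)
import cv2
a=cams.camera('side')[190:330,255:345];cv2.imwrite('pics/s8.png',cv2.resize(a,None,fx=4.2,fy=4.2,interpolation=cv2.INTER_CUBIC)[:,:,::-1])
E
```

```text
t 9.37 jig mm [  16.  -242.8   38.4] tool x deg in jig y -0.02 tilt [ 0.0005 -0.0003] F jig [0.58 0.15 0.35] w 0.001
delta tool mm [-4.2  1.   1.4]
```

View pics/s8.png

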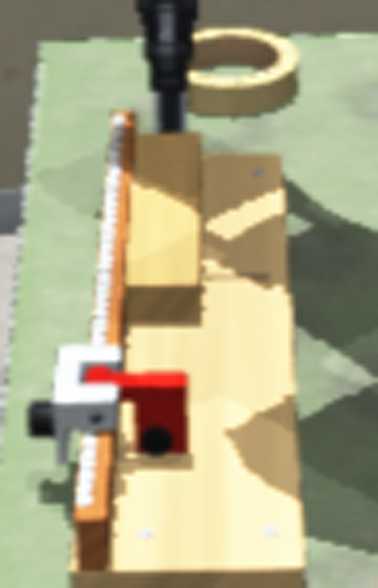

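Batten lies flush (its near end spans crop x 127–200 with left side on the fence); finger is behind its far end. Push along.

>>> carry_out([
  [5,0,0,0],
  [10,0,0,0],
  [15,0,0,0],
  [19,0,0,0],
  [22,0,0,0],
  [26,0,0,0],
  [31,0,0,0],
  [37,0,0,0],
  [43,0,0,0],
  [49,0,0,0],
  [55,0,0,0],
  [61,0,0,0],
  [67,0,0,0],
  [73,0,0,0],
  [79,0,0,0],
  [84,0,0,0],
  [88,0,0,0],
  [91,0,0,0],
  [92,0,0,0],
  [92,0,0,0],
])

```text
time_s: 11.08
position: [0.4624, -0.1656, 0.0375]
tool_rot: [-0.0, 0.673, 0.74, 0.0]
contact_force: [0.5, -0.0, -0.1]
gripper_width: -0.003
```

```bash
python3 - <<'E'
from h import *
state()
import cv2
a=cams.camera('side')[190:330,255:345];cv2.imwrite('pics/s9.png',cv2.resize(a,None,fx=4.2,fy=4.2,interpolation=cv2.INTER_CUBIC)[:,:,::-1])
E
```

```text
t 11.08 jig mm [  15.7 -150.5   37.5] tool x deg in jig y -0.04 tilt [-0.0006  0.0007] F jig [ 0.47 -0.08 -0.08] w -0.003
```

View pics/s9.png

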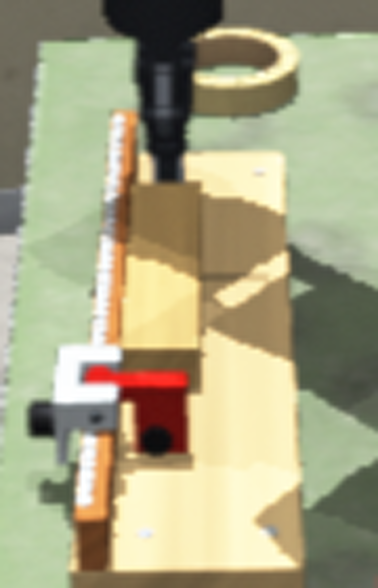

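```bash
python3 - <<'E'
from h import *
c,s=np.cos(P[2]),np.sin(P[2])
for v in (287,350):
    w=unproj('side',(255+163/4.2,190+v/4.2),.046);d=w[:2]-P[:2];print(1e3*(c*d[0]+s*d[1]),1e3*(-s*d[0]+c*d[1]))
E
```

```text
14.330711963797711 -1.2709303299477732
12.873470804265427 68.06149447047672
```

>>> carry_out([
  [3,0,0,0],
  [6,0,0,0],
  [9,0,0,0],
  [12,0,0,0],
  [14,0,0,0],
  [15,0,0,0],
  [15.5,0,0,0],
  [16,0,0,0],
])

```text
time_s: 11.8
position: [0.4611, -0.1501, 0.0376]
tool_rot: [0.0, 0.673, 0.74, -0.0]
contact_force: [-0.6, -0.9, -0.6]
gripper_width: -0.002
```

>>> carry_out([
  [0.5,0,0,0],
  [1,0,0,0],
  [1.5,0,0,0],
  [2,0,0,0],
])

```text
time_s: 12.13
position: [0.4609, -0.1481, 0.0376]
tool_rot: [-0.0, 0.673, 0.74, -0.0]
contact_force: [-0.1, -1.0, -0.8]
gripper_width: -0.001
```

>>> carry_out([
  [0.5,0,0,0],
  [1,0,0,0],
  [1.5,0,0,0],
  [2,0,0,0],
])

```text
time_s: 12.47
position: [0.4607, -0.1461, 0.0376]
tool_rot: [0.0, 0.673, 0.74, -0.0]
contact_force: [-1.0, -1.7, -0.3]
gripper_width: 0.002
```

>>> carry_out([
  [0.4,0,0,0],
  [0.8,0,0,0],
  [1.2,0,0,0],
])

```text
time_s: 12.72
position: [0.4606, -0.1449, 0.0376]
tool_rot: [0.0, 0.673, 0.74, -0.0]
contact_force: [-0.3, -1.1, -1.7]
gripper_width: 0.001
```

>>> carry_out([
  [0.4,0,0,0],
  [0.8,0,0,0],
])

```text
time_s: 12.88
position: [0.4605, -0.1441, 0.0376]
tool_rot: [-0.0, 0.673, 0.74, -0.0]
contact_force: [-0.1, -2.0, 0.1]
gripper_width: 0.002
```

>>> carry_out([
  [0.4,0,0,0],
  [0.8,0,0,0],
])

```text
time_s: 13.05
position: [0.4604, -0.1433, 0.0376]
tool_rot: [-0.0, 0.673, 0.74, -0.0]
contact_force: [-0.5, -1.1, -0.4]
gripper_width: -0.001
```

>>> carry_out([
  [0.4,0,0,0],
  [0.8,0,0,0],
])

```text
time_s: 13.22
position: [0.4604, -0.1425, 0.0376]
tool_rot: [0.0, 0.673, 0.74, 0.0]
contact_force: [0.4, -0.8, -1.2]
gripper_width: 0.002
```

```bash
python3 - <<'E'
from h import *
state()
import cv2
a=cams.camera('side')[230:310,265:325];cv2.imwrite('pics/s10.png',cv2.resize(a,None,fx=7,fy=7,interpolation=cv2.INTER_CUBIC)[:,:,::-1])
E
```

```text
t 13.22 jig mm [  15.9 -127.3   37.6] tool x deg in jig y -0.05 tilt [ 0. -0.] F jig [ 0.3  -0.87 -1.19] w 0.002
```

View pics/s10.png

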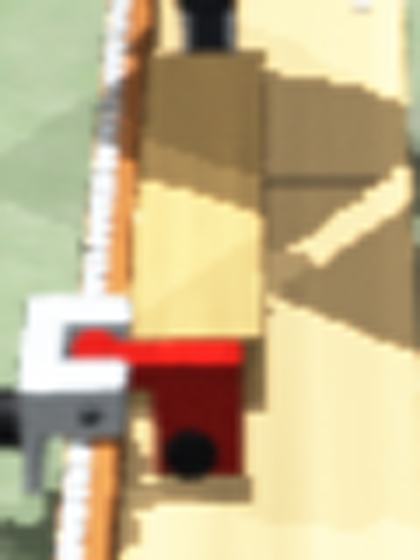

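```bash
python3 - <<'E'
from h import *
c,s=np.cos(P[2]),np.sin(P[2])
for u,v in ((252,337),(200,336)):
    w=unproj('side',(265+u/7,230+v/7),.046);d=w[:2]-P[:2];print(1e3*(c*d[0]+s*d[1]),1e3*(-s*d[0]+c*d[1]))
E
```

```text
-4.416815875847651 89.39688249714854
13.005486279920566 88.32245663409518
```

The batten end is at about y=88 mm; the screw tip should be near 99 mm (86–108). Continue feeling.

>>> carry_out([
  [0.5,0,0,0],
  [1,0,0,0],
  [1.5,0,0,0],
])

```text
time_s: 13.52
position: [0.4602, -0.141, 0.0376]
tool_rot: [-0.0, 0.673, 0.74, -0.0]
contact_force: [-0.5, -1.2, -0.8]
gripper_width: -0.002
```

>>> carry_out([
  [0.5,0,0,0],
  [1,0,0,0],
  [1.5,0,0,0],
])

```text
time_s: 13.77
position: [0.4601, -0.1395, 0.0376]
tool_rot: [-0.0, 0.673, 0.74, -0.0]
contact_force: [-0.5, -1.8, -0.1]
gripper_width: 0.004
```

>>> carry_out([
  [0.5,0,0,0],
  [1,0,0,0],
  [1.5,0,0,0],
])

```text
time_s: 14.02
position: [0.4599, -0.138, 0.0376]
tool_rot: [-0.0, 0.673, 0.74, -0.0]
contact_force: [0.2, -1.3, -1.2]
gripper_width: 0.0
```

>>> carry_out([
  [0.4,0,0,0],
  [0.8,0,0,0],
  [0.8,0,0,0],
])

```text
time_s: 14.27
position: [0.4598, -0.1372, 0.0376]
tool_rot: [-0.0, 0.673, 0.74, 0.0]
contact_force: [-0.7, -1.8, -1.2]
gripper_width: -0.002
```

>>> carry_out([
  [0.4,0,0,0],
  [0.8,0,0,0],
  [0.8,0,0,0],
])

```text
time_s: 14.52
position: [0.4598, -0.1364, 0.0376]
tool_rot: [-0.0, 0.673, 0.74, 0.0]
contact_force: [-0.1, -1.7, -0.4]
gripper_width: 0.0
```

>>> carry_out([
  [0.4,0,0,0],
  [0.8,0,0,0],
])

```text
time_s: 14.68
position: [0.4597, -0.1357, 0.0376]
tool_rot: [0.0, 0.673, 0.74, -0.0]
contact_force: [-0.1, -1.7, -0.7]
gripper_width: -0.002
```

>>> carry_out([
  [0.4,0,0,0],
  [0.8,0,0,0],
])

```text
time_s: 14.85
position: [0.4596, -0.1349, 0.0376]
tool_rot: [0.0, 0.673, 0.74, -0.0]
contact_force: [-0.7, -1.1, -0.2]
gripper_width: 0.005
```

>>> carry_out([
  [0.4,0,0,0],
  [0.8,0,0,0],
])

```text
time_s: 15.02
position: [0.4595, -0.134, 0.0376]
tool_rot: [0.0, 0.673, 0.74, -0.0]
contact_force: [-1.2, -2.2, -0.8]
gripper_width: -0.002
```

>>> carry_out([
  [0.4,0,0,0],
  [0.8,0,0,0],
])

```text
time_s: 15.18
position: [0.4595, -0.1332, 0.0376]
tool_rot: [0.0, 0.673, 0.74, -0.0]
contact_force: [-0.8, -2.3, -1.0]
gripper_width: 0.0
```

>>> carry_out([
  [0.4,0,0,0],
  [0.8,0,0,0],
])

```text
time_s: 15.35
position: [0.4595, -0.1328, 0.0377]
tool_rot: [0.0, 0.673, 0.74, -0.0]
contact_force: [-2.0, -6.6, -1.0]
gripper_width: -0.001
```

>>> carry_out([
  [0.3,0,0,0],
  [0.6,0,0,0],
])

```text
time_s: 15.52
position: [0.4595, -0.1326, 0.0377]
tool_rot: [0.001, 0.673, 0.74, -0.0]
contact_force: [-1.4, -9.0, 0.3]
gripper_width: 0.004
```

>>> carry_out([
  [0,0,0,0],
  [0,0,0,0],
  [0,0,0,0],
])

```text
time_s: 15.77
position: [0.4595, -0.1326, 0.0377]
tool_rot: [0.001, 0.673, 0.74, -0.0]
contact_force: [-1.3, -6.7, 0.0]
gripper_width: 0.0
```

>>> carry_out([
  [0.2,0,0,0],
  [0.2,0,0,0],
  [0.2,0,0,0],
  [0.2,0,0,0],
])

```text
time_s: 16.1
position: [0.4595, -0.1326, 0.0377]
tool_rot: [0.001, 0.673, 0.74, -0.0]
contact_force: [-2.6, -7.8, -1.2]
gripper_width: -0.004
```

```bash
python3 - <<'E'
from h import *
state();cams.camera('side');state();cams.camera('side');state()
E
```

```text
t 16.1 jig mm [  16.  -117.4   37.7] tool x deg in jig y -0.03 tilt [ 0.0004 -0.0017] F jig [-3.36 -7.56 -1.15] w -0.004
t 16.15 jig mm [  16.  -117.4   37.8] tool x deg in jig y -0.04 tilt [ 0.0004 -0.0017] F jig [-3.56 -7.78 -0.03] w -0.0
t 16.2 jig mm [  15.9 -117.4   37.7] tool x deg in jig y -0.04 tilt [ 0.0004 -0.0016] F jig [-3.11 -6.95 -1.48] w 0.0
```

Steady push of about 7.5 N (about 6 N on the screw). Back off slowly and check.

>>> carry_out([
  [-0.5,0,0,0],
  [-1,0,0,0],
  [-2,0,0,0],
  [-5,0,0,0],
  [-15,0,0,0],
  [-25,0,0,0],
  [-28,0,-20,0],
  [-28,0,-50,0],
  [-28,-20,-90,0],
  [-28,-50,-130,0],
  [-28,-80,-150,0],
  [-28,-110,-150,0],
  [-28,-110,-150,0],
])

```text
time_s: 17.28
position: [0.3491, -0.1703, 0.1891]
tool_rot: [0.001, 0.674, 0.739, -0.0]
contact_force: [0.2, -0.6, -0.4]
gripper_width: 0.002
```

```bash
python3 - <<'E'
from h import *
state()
import cv2
a=cams.camera('side')[200:330,255:345];cv2.imwrite('pics/s11.png',cv2.resize(a,None,fx=4.5,fy=4.5,interpolation=cv2.INTER_CUBIC)[:,:,::-1])
a=cams.camera('top');cv2.imwrite('pics/t11.png',a[:,:,::-1])
E
```

```text
t 17.28 jig mm [ -97.5 -144.5  189.1] tool x deg in jig y -0.17 tilt [ 0.0007 -0.0017] F jig [ 0.17 -0.64 -0.35] w 0.002
```

View pics/s11.png

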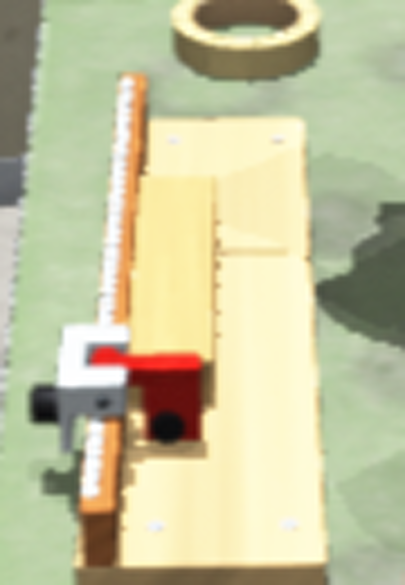

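View pics/t11.png

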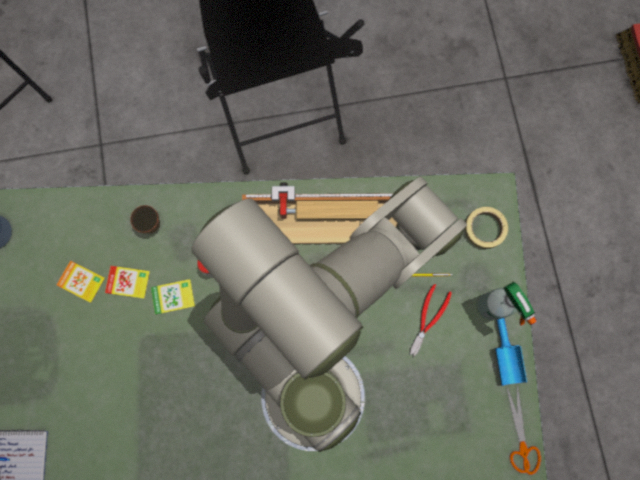

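```bash
python3 - <<'E'
import cv2
a=cv2.imread('pics/t11.png')[175:255,240:400];cv2.imwrite('pics/t11c.png',cv2.resize(a,None,fx=5,fy=5,interpolation=cv2.INTER_CUBIC))
E
```

```text
(no output)
```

View pics/t11c.png

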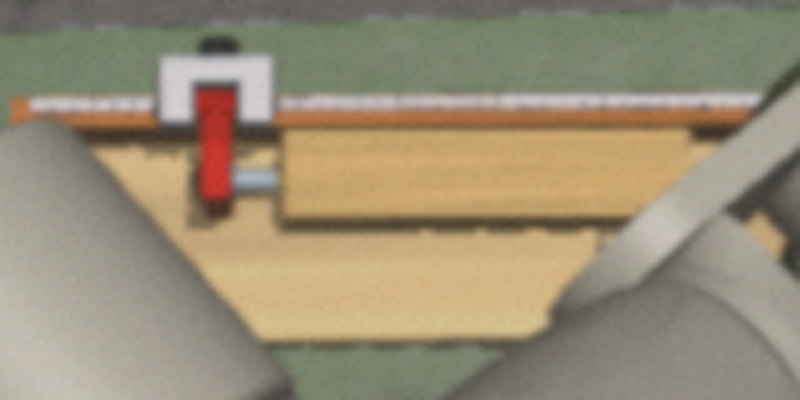

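Top view: the batten is flush with the fence (edge at crop row about 127 from x=281 to 690). Its left end (281,180) meets the screw tip (278,180), the flag is down, and the stop is where it was.

```bash
python3 - <<'E'
from h import *
arm.sign_off();state()
E
```

```text
the job is handed in; nothing more can be done
the job is handed in; nothing more can be done
```

The job is handed in after about 17 s of the 61 s allowed, with no verdict reported. The flag is down, and the batten lies flush with the fence and touches the stop's screw.

- **Flag:** I pushed the raised flag over from behind and pressed it onto its rest with about 16 N. The fingertips stopped at the flag's "down" height of 68 mm, and the side picture matches that position.
- **Batten:** I squared it against the fence with the open jaws, at about 9 N. Then I pushed it along with shut fingers until the screw went solid.
- **Force on the screw:** The push peaked at 9 N and held steady at about 7.5 N. With 1 to 1.5 N of that going to sliding friction, about 6 N reached the screw.
- **Last pictures:** With the arm withdrawn and touching nothing, the batten's end meets the screw tip and the flag is down. The stop has not visibly moved.
- **Bystanders:** I checked these by eye only. The pot and tape roll looked in place and the visible half of the pencil did too. The arm hid most of the jar in the last top picture, so I did not confirm it there.
- **Disagreement:** The batten met the fence about 1.4 mm farther in than my picture measurement said, which is within the 2 mm calibration.

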